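Set which phantom insert stands out

ROBOT

A 6-joint arm with a two-finger parallel gripper is mounted at the origin on the work surface. World frame = base frame: x ahead of the robot, y to its left, z up, the work surface at z = 0. Lengths are in m, angles in rad, forces in N, time in s.
With the tool pointing down it reaches from about 0.3 to 0.85 m from the base axis. Payload 5.4 kg.
Tool frame: the origin (TCP) lies at the very end of the fingers, on their centre line; the grasp point (between the pads) lies 19 mm behind it (robot.grip_depth is the distance from the TCP to the grasp point, in m); z points along the fingers, y is the line along which they close (so a half turn about z gives the same grasp; the last joint's range is limited). The gripper opens to 85 mm and grips with 20 to 120 N. Pads are 22 mm wide; open, the fingers measure 114 mm over their backs; the gripper's body (76 mm by 85 mm) begins 54 mm behind the grasp point. The pads swing forward as they close: fully open they stand 13 mm farther back than shut.
Start: joints at [1.083, 0.158, 1.597, -0, 1.386, -0.21], TCP at [0.158, 0.553, 0.231] pointing down, gripper open.
Joint ranges: [-2.91, 2.91], [-0.94, 2.29], [0.18, 2.7], [-1.29, 4.43], [0.17, 2.64], [-3, 3]. Speed limits (rad/s): [2.57, 2.57, 3.14, 3.14, 3.14, 3.14].

INTERFACE

Orientations are given as a rotation vector (axis times angle).
In Python, from plant import robot, eyes, order gives the robot as it stands. The module is installed in compiled form; this text tells all that it offers.
- The arm moves only by the tool play_rows, never from a script. Its arguments are lists of equal length, an entry for each row: "slide": the shift along the world's x, y, z in cm, a list of three; "twist": the turn about the world's z in rad. In form: {"slide": [[x, y, z], ...], "twist": [twist, ...]}. A call has 1 to 8 rows; each row is the pose to reach, as a shift and turn from the pose commanded when the call began; what a row does not reach only later rows make up. A row lasts 1/12 s, in which the tool goes at most 41.7 mm and 7.16 degrees, less where a joint would pass 70% of its speed; a pose out of reach is approached as far as the arm can. A call with a gripper value outside its range is refused whole. "fingers" is the finger opening in cm, from 0 to 8.54, set as the call begins (left out, the last holds). The fingers move at their own pace and stop on an object; "force" is the grip in N (left out, the last holds). Time passes only in rows, so rows that repeat a pose let the fingers close. It gives the time, the measured TCP pose, the force, the opening and the grip force at its end, in the units of the state.
- robot.state(): the state, without advancing time (a new reading comes with each control period).
- eyes.snapshot(name): name is "side" or "top" or "wrist"; returns a dict with "img" (420x560x3 uint8, red, green, blue), "vertical_fov" (degrees; the focal length in pixels is half the picture's height over the tangent of half this angle, whatever the lens; pixels are square), "cx", "cy" (the principal point, pixels), "origin" and "attitude" of the camera in the world. Camera axes: x right, y up, looking along -z (the intrinsics and any distortion apply to the point x, -y, -z); pixel columns grow to the right and rows downward; lengths in m; the calibration is good to about 2 mm. A picture is of the moment at which its call begins. There is no depth.
- order.finish_job(): hands the job in; it is judged then, once.
The state is a dict: "time_s": time; "joint_pos": joint angles; "joint_velocities": joint speeds; "tau": joint torques, N m; "eef_pos": TCP position; "eef_rot": TCP orientation; "contact_force": force on the tool from outside, world axes, zero at the start; "moment": the same for the moment, N m; "finger_gap": opening from 0.0 (shut) to 1.0 (fully open); "grip_force": force on a finger pad.
Only numpy, scipy, OpenCV 4.12 (cv2) and the standard library are available. Lean on these libraries where they do the work, as an engineer would, in place of code of your own. Each camera call takes 0.05 s, during which the arm holds its last target. There are 200 camera calls.

TASK

These three phantom blocks have push-push inserts: press one fully down and let go, and it changes over between standing out and being latched in. For the next measurement only the pink insert must stand out, with the white and the blue one latched in, so press whichever inserts are in the wrong position, check that each has changed over, and do not press the blue one, which is already in.

Things in the scene. Friction and masses are not known exactly. Their poses are not given: they have to be found in the camera images.
- pink_top (a point): Centre of the flat upper face of the pink push-push insert, an upright cylinder 44 mm wide in the middle of a fixed cream block (100 x 100 mm, top face 60 mm above the table). z up. Starts IN. All three inserts are alike. IN (latched): face 81 mm above the table. OUT: 94 mm, an orange band shows below the cap. Hard stop: 62 mm.
- white_top (a point): The same point of the white insert, on its own block of the same size. Starts OUT. Mechanism of all three: a press that takes the face down to 72 mm or lower, then let go, changes it over (in to out or out to in); one that stays above 77 mm does nothing. Press straight down with closed fingers, within 10 mm of the centre; spring 2 to 4 N. Press slowly (about 50 mm per s): the stop is hard.
- blue_top (a point): The same point of the blue insert, on its own block of the same size. Starts IN, right as it is: do not press it. An insert let go takes up to 0.5 s to come to rest.
There are look-alikes about, which are no part of the job. Leave any black or brown look-alike of the part that bears pink_top alone.

How it is judged:
By the outcome, as a careful person would: the job done as asked, in the order asked, and still so for the second after the job is handed in, with the robot touching nothing.
It also fails if it takes over 35 s, if anything falls off the work surface, if the arm or the gripper's body presses on something with over 40 N, if the wrist force passes 120 N, or if a joint passes its speed limit or range.

## Working session

There is one attempt and no reset: what is moved stays moved. The work goes in short steps, Python scripts to look and compute and a tool call to move; the robot and the scene stay as the last step left them, time stands still between calls to the robot, and variables do not carry over. Pictures are saved under pics/ and viewed, at most 10 in all, crops included, and the job is handed in when it is done.

Besides the shell and the picture viewer there is one more tool, called after "Emit:" as a command line: name --pt "numbers of a row" for each row, then --argument value for the rest. play_rows: Moves the arm, as the interface text tells. Its arguments: {"type":"object","properties":{"slide":{"type":"array","items":{"type":"array","items":{"type":"number"}}},"twist":{"type":"array","items":{"type":"number"}},"fingers":{"type":"number"},"force":{"type":"number"}},"required":["slide","twist"]}

```bash
mkdir -p pics
cat > h.py <<'E'
import numpy as np, cv2
from plant import robot, eyes, order
def snap(n,f=None):
    s=eyes.snapshot(n)
    if f: cv2.imwrite('pics/'+f,s['img'][:,:,::-1])
    return s
def ray(s,u,v):
    f=210/np.tan(np.radians(s['vertical_fov'])/2)
    R=np.array(s['attitude'])
    if R.shape!=(3,3): 
        from scipy.spatial.transform import Rotation as Ro
        R=Ro.from_rotvec(R).as_matrix() if R.size==3 else Ro.from_quat(R).as_matrix()
    return np.array(s['origin']),R@np.array([(u-s['cx'])/f,-(v-s['cy'])/f,-1])
def plane(s,u,v,z):
    o,d=ray(s,u,v); return o+d*(z-o[2])/d[2]
E
python3 - <<'E'
from h import *
a=snap('top','t1.png');b=snap('side','s1.png')
for s in(a,b): print({k:v for k,v in s.items() if k!='img'})
print(robot.state())
E
```

```text
{'vertical_fov': 52.72579104521039, 'cx': 275.7932472075174, 'cy': 212.8968027862854, 'origin': array([0.40380032, 0.11227953, 0.8924836 ]), 'attitude': array([ 0.12931036, -0.16389701, -1.55736528])}
{'vertical_fov': 49.281909576152174, 'cx': 276.5536438313457, 'cy': 206.37143830511934, 'origin': array([ 0.38348521, -0.63378852,  0.76918278]), 'attitude': array([ 0.853189  , -0.09277456, -0.23000144])}
{'time_s': 0.1, 'joint_pos': array([ 1.08293689e+00,  1.59019459e-01,  1.59812280e+00, -3.99426155e-05,
        1.38622307e+00, -2.10142454e-01]), 'joint_velocities': array([-2.24045215e-04, -9.83275159e-04, -1.18200702e-03, -6.35420791e-04,
        8.90929996e-05, -6.36645535e-04]), 'tau': array([-6.45782748e-04, -3.96994901e+01, -3.32334852e+01, -2.44817302e-04,
        4.19807446e-03, -5.36928880e-06]), 'eef_pos': array([0.15743036, 0.55244786, 0.23038833]), 'eef_rot': array([-4.34745865e-01, -3.11079039e+00,  2.63725043e-03]), 'contact_force': array([-0.54419869, -0.05527595,  0.27244806]), 'moment': array([ 0.0695868 ,  0.00642845, -0.02247917]), 'grip_force': 0.0, 'finger_gap': 1.000851853582521}
```

View pics/t1.png

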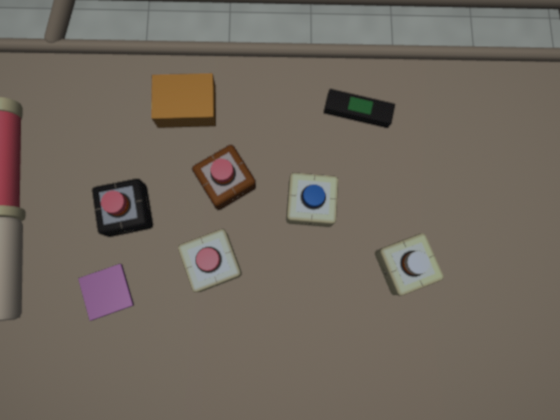

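View pics/s1.png

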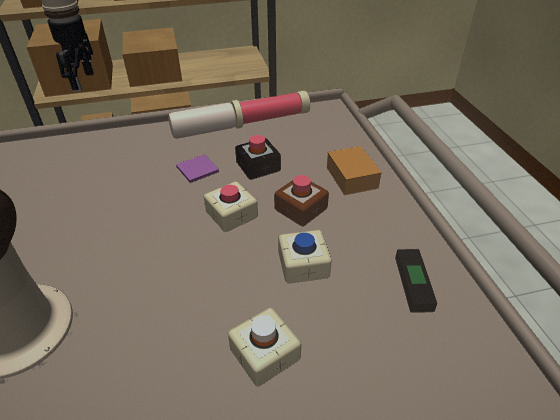

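The top view shows the cream blocks with pink at about (207,259), blue at (313,196) and white, standing out, at (417,263). The side view has the same three at (230,193), (305,242) and (264,327). The black and brown blocks are look-alikes.

```bash
cat >> h.py <<'E'
def blob(s,u,v,kind,r=22):
    hsv=cv2.cvtColor(s['img'],cv2.COLOR_RGB2HSV).astype(int);H,S,V=hsv[...,0],hsv[...,1],hsv[...,2]
    m={'pink':((H>165)|(H<5))&(S>90)&(V>140),'blue':(H>100)&(H<130)&(S>120),'white':(S<30)&(V>150)}[kind]
    w=np.zeros_like(m);w[v-r:v+r,u-r:u+r]=1
    n,l,st,c=cv2.connectedComponentsWithStats((m&w).astype(np.uint8))
    # component closest to the seed, of a fair size
    i=min((i for i in range(1,n) if st[i,4]>60),key=lambda i:np.hypot(*(c[i]-[u,v])))
    return c[i],st[i]
E
python3 - <<'E'
from h import *
a,b=[{**snap(n)} for n in('top','side')]
for k,ta,tb,z in(('pink',(207,259),(230,193),.081),('white',(417,263),(264,327),.094),('blue',(313,196),(305,242),.081)):
    out=[]
    for s,t in((a,ta),(b,tb)):
        c,st=blob(s,*t,k); out.append(ray(s,*c)); print(k,c.round(1),st,plane(s,*c,z).round(4))
    (o1,d1),(o2,d2)=out
    x=np.linalg.lstsq(np.c_[d1,-d2],o2-o1,rcond=None)[0];p,q=o1+x[0]*d1,o2+x[1]*d2
    print('tri',((p+q)/2).round(4),'miss',np.linalg.norm(p-q).round(4))
E
```

```text
pink [204.3 252.9] [197 249  20  14  98] [0.4782 0.2307 0.081 ]
pink [228.9 189.8] [220 185  18  11 159] [0.4688 0.2258 0.081 ]
tri [0.4739 0.2314 0.0768] miss 0.0092
white [413.6 263.5] [395 242  40  43 946] [ 0.4603 -0.1661  0.094 ]
white [263.4 330.2] [242 315  44  34 716] [ 0.4626 -0.1856  0.094 ]
tri [ 0.4633 -0.1729  0.0748] miss 0.0032
blue [313.4 195.6] [303 185  22  22 386] [0.5928 0.0209 0.081 ]
blue [304.3 239.6] [295 233  20  14 226] [0.5964 0.0195 0.081 ]
tri [0.5949 0.0206 0.0796] miss 0.0036
```

Run:
```python
from h import *
a,b=[snap(n) for n in('top','side')]
T=[]
for s,pts in((a,((207,259),(417,263))),(b,((230,193),(264,327)))):
    r=[]
    for u,v in pts:
        c=s['img'][v-30:v+30,u-30:u+30]
        r.append(cv2.resize(c,(300,300),interpolation=cv2.INTER_NEAREST))
        print(u,v,cv2.cvtColor(c,cv2.COLOR_RGB2HSV)[30,8:52:3].tolist())
    T.append(np.hstack(r))
cv2.imwrite('pics/c1.png',np.vstack(T)[:,:,::-1])
```

```text
207 259 [[46, 18, 157], [53, 14, 160], [98, 17, 163], [104, 18, 156], [175, 92, 153], [174, 88, 156], [174, 88, 157], [174, 86, 157], [174, 83, 156], [174, 84, 157], [174, 84, 157], [175, 99, 121], [105, 11, 93], [105, 21, 167], [79, 13, 161]]
417 263 [[69, 12, 152], [99, 16, 159], [170, 14, 56], [11, 109, 75], [105, 9, 110], [108, 27, 170], [108, 27, 170], [107, 27, 169], [108, 26, 169], [106, 26, 168], [106, 23, 167], [105, 22, 166], [42, 29, 159], [38, 47, 159], [28, 46, 132]]
230 193 [[28, 50, 193], [27, 52, 192], [29, 31, 191], [38, 16, 195], [7, 43, 131], [176, 138, 196], [176, 137, 194], [176, 137, 193], [176, 139, 194], [176, 138, 179], [178, 132, 62], [35, 17, 196], [26, 53, 191], [27, 49, 192], [19, 51, 140]]
264 327 [[30, 48, 187], [28, 45, 187], [39, 13, 193], [33, 12, 185], [80, 8, 194], [81, 9, 195], [84, 7, 193], [81, 9, 194], [84, 7, 193], [75, 8, 193], [80, 8, 193], [25, 21, 147], [38, 15, 190], [27, 46, 194], [28, 46, 188]]
```

View pics/c1.png

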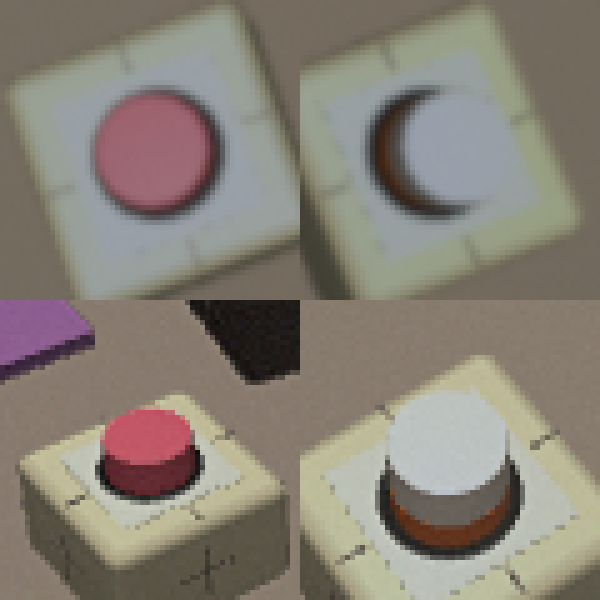

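The crops show the caps cleanly. The pink face centre is at about (207.3,259.1) top and (229.2,190) side. White is at (418.5,262.8) top and (263,325) side.

```bash
cat > tri.py <<'E'
from h import *
a,b=[snap(n) for n in('top','side')]
for k,ta,tb,z in(('pink',(207.3,259.1),(229.2,190),.081),('white',(418.5,262.8),(263,325),.094),('blue',(313.4,195.6),(304.3,238),.081)):
    out=[ray(a,*ta),ray(b,*tb)]; print(k,plane(a,*ta,z).round(4),plane(b,*tb,z).round(4))
    (o1,d1),(o2,d2)=out
    x=np.linalg.lstsq(np.c_[d1,-d2],o2-o1,rcond=None)[0];p,q=o1+x[0]*d1,o2+x[1]*d2
    print('tri',((p+q)/2).round(4),'miss',np.linalg.norm(p-q).round(4))
print(robot.state()['time_s'])
E
python3 tri.py
```

```text
pink [0.4665 0.2246 0.081 ] [0.4694 0.2249 0.081 ]
tri [0.4679 0.2246 0.0812] miss 0.0028
white [ 0.4617 -0.1754  0.094 ] [ 0.4642 -0.1751  0.094 ]
tri [ 0.4629 -0.1754  0.0943] miss 0.0024
blue [0.5928 0.021  0.081 ] [0.5977 0.0241 0.081 ]
tri [0.5945 0.0211 0.0838] miss 0.0045
0.4
```

Emit:
play_rows --pt "1.5 -1.6 0" --pt "4.5 -4.8 0" --pt "7.7 -8.2 0" --pt "11 -11.6 0" --pt "14 -14.8 0" --pt "17 -18 0" --pt "20 -21.2 0" --pt "22 -23.3 0" --twist '[0, 0, 0, 0, 0, 0, 0, 0]' --fingers 0

```text
time_s: 1.07
eef_pos: [0.374, 0.3233, 0.2315]
eef_rot: [0.435, 3.111, 0.001]
contact_force: [0.5, 1.0, 0.2]
finger_gap: -0.002
grip_force: 0.0
```

Emit:
play_rows --pt "2.5 -2.6 0" --pt "5 -5.3 -2" --pt "7.3 -7.8 -5" --pt "8.6 -9.1 -8" --pt "9 -9.5 -10.5" --pt "9 -9.5 -11.5" --pt "9 -9.5 -11.5" --pt "9 -9.5 -11.5" --twist '[0, 0, 0, 0, 0, 0, 0, 0]'

```text
time_s: 1.73
eef_pos: [0.4628, 0.2305, 0.1169]
eef_rot: [-0.434, -3.111, -0.0]
contact_force: [-0.0, 0.4, 0.4]
finger_gap: -0.002
grip_force: 0.0
```

Run:
```python
from h import *
print(robot.state()['eef_pos'])
s,t=snap('side'),snap('top')
cv2.imwrite('pics/p2.png',np.vstack([cv2.resize(s['img'][130:230,150:350],(560,280)),cv2.resize(t['img'][200:300,120:320],(560,280))])[:,:,::-1])
```

```text
[0.46278729 0.23051609 0.11686943]
```

View pics/p2.png

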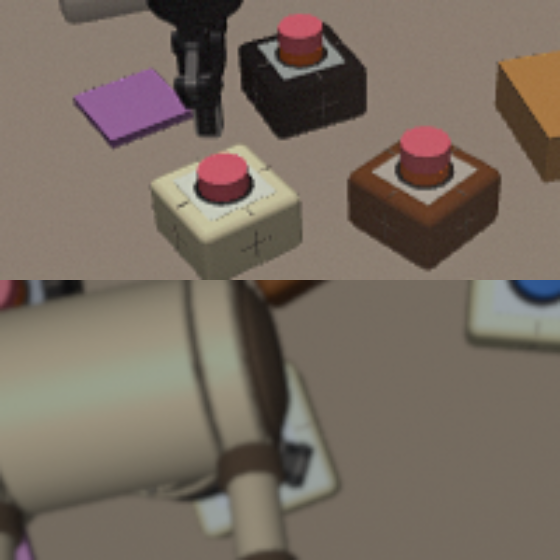

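In the side crop the closed fingertip hangs just short of the pink cap, and the tip is at about (225,177) in the full picture. The reading is about 5 mm short in x and 6 mm short in y, so I'll correct that first.

Emit:
play_rows --pt "0.5 -0.6 0" --pt "0.5 -0.6 0" --pt "0.5 -0.6 0" --twist '[0, 0, 0]'

```text
time_s: 2.08
eef_pos: [0.4689, 0.2241, 0.1175]
eef_rot: [0.435, 3.109, 0.001]
contact_force: [0.2, 0.4, 0.1]
finger_gap: 0.001
grip_force: 0.0
```

Run:
```python
from h import *
st=robot.state();print(st['eef_pos'])
s=snap('side')
o,d=ray(s,0,0)
for uv in((225,177.5),): print(plane(s,*uv,st['eef_pos'][2]))
cv2.imwrite('pics/p3.png',cv2.resize(s['img'][140:230,170:290],(720,540))[:,:,::-1])
```

```text
[0.46886099 0.22405674 0.11747369]
[0.46282945 0.22813455 0.11747369]
```

View pics/p3.png

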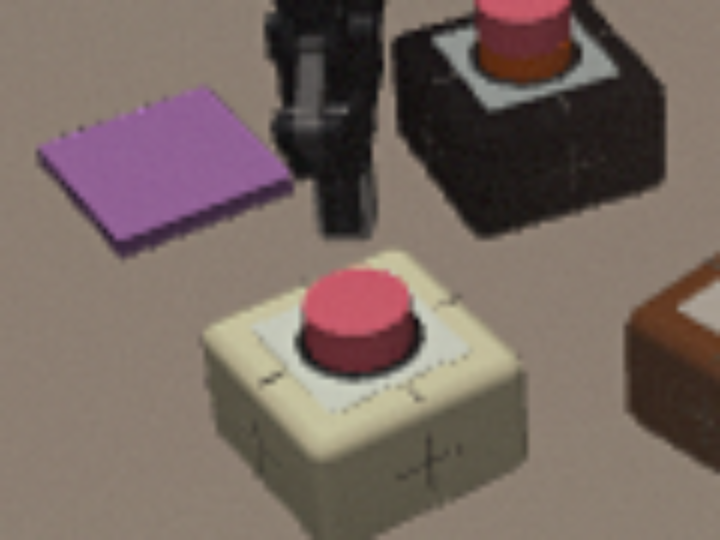

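The tip is right above the cap, at about (228,179) in the full picture. Pressing now.

Emit:
play_rows --pt "0 0 -1.4" --pt "0 0 -2.2" --pt "0 0 -2.7" --pt "0 0 -3.2" --pt "0 0 -3.7" --pt "0 0 -4.2" --pt "0 0 -4.6" --pt "0 0 -4.9" --twist '[0, 0, 0, 0, 0, 0, 0, 0]'

```text
time_s: 2.8
eef_pos: [0.4679, 0.2239, 0.067]
eef_rot: [-0.435, -3.111, 0.0]
contact_force: [-1.9, 0.4, 2.3]
finger_gap: -0.005
grip_force: 1.6
```

Emit:
play_rows --pt "0 0 0" --pt "0 0 0" --pt "0 0 0" --twist '[0, 0, 0]'

```text
time_s: 3.05
eef_pos: [0.4681, 0.224, 0.0675]
eef_rot: [0.435, 3.111, 0.0]
contact_force: [-1.5, -0.5, 2.5]
finger_gap: -0.002
grip_force: 1.4
```

Emit:
play_rows --pt "0 0 0.8" --pt "0 0 2" --pt "0 0 4" --pt "0 0 7" --pt "0 0 10" --pt "0 0 12" --pt "0 0 12" --pt "0 0 12" --twist '[0, 0, 0, 0, 0, 0, 0, 0]'

```text
time_s: 3.72
eef_pos: [0.4693, 0.2242, 0.1898]
eef_rot: [0.434, 3.107, 0.003]
contact_force: [-0.5, 0.6, 0.7]
finger_gap: 0.0
grip_force: 0.0
```

Run:
```python
from h import *
print(robot.state()['eef_pos'])
s=snap('side')
cv2.imwrite('pics/p4.png',cv2.resize(s['img'][140:230,170:290],(720,540))[:,:,::-1])
```

```text
[0.469298   0.22419189 0.1897967 ]
```

View pics/p4.png

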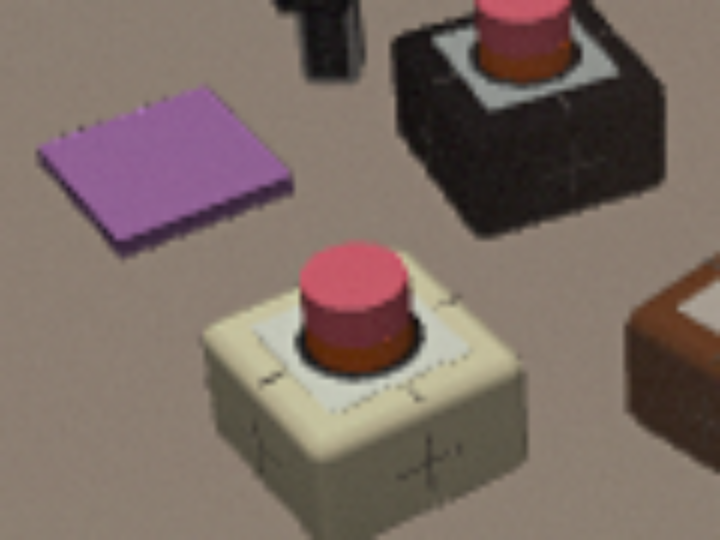

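Pink now stands out, with the orange band showing at about (229,197). Next I go to white.

Emit:
play_rows --pt "0 -2 0" --pt "-0.1 -6 0" --pt "-0.2 -10 0" --pt "-0.3 -14 0" --pt "-0.4 -18 0" --pt "-0.5 -22 0" --pt "-0.5 -26 0" --pt "-0.5 -30 0" --twist '[0, 0, 0, 0, 0, 0, 0, 0]'

```text
time_s: 4.43
eef_pos: [0.4616, -0.0775, 0.1859]
eef_rot: [-0.435, -3.109, -0.001]
contact_force: [1.1, -0.9, -0.6]
finger_gap: 0.002
grip_force: 0.0
```

Emit:
play_rows --pt "0 -4 0" --pt "0 -7 0" --pt "0 -9 -1" --pt "0 -10 -3" --pt "0 -10 -5" --pt "0 -10 -6" --pt "0 -10 -6" --pt "0 -10 -6" --twist '[0, 0, 0, 0, 0, 0, 0, 0]'

```text
time_s: 5.1
eef_pos: [0.4623, -0.1753, 0.1265]
eef_rot: [-0.434, -3.109, -0.002]
contact_force: [-0.4, 0.6, 1.2]
finger_gap: -0.002
grip_force: 0.0
```

Emit:
play_rows --pt "0 0 0" --pt "0 0 0" --pt "0 0 0" --twist '[0, 0, 0]'

```text
time_s: 5.35
eef_pos: [0.4637, -0.1762, 0.1285]
eef_rot: [0.434, 3.11, -0.002]
contact_force: [0.1, -0.5, 0.5]
finger_gap: 0.002
grip_force: 0.0
```

Measured position is on white's centre within 1 mm. Pressing to about 67.5 mm (−6.1 cm), slowly from first contact at 94 mm.

Emit:
play_rows --pt "0 0 -1.2" --pt "0 0 -2.2" --pt "0 0 -2.7" --pt "0 0 -3.1" --pt "0 0 -3.5" --pt "0 0 -3.9" --pt "0 0 -4.3" --pt "0 0 -4.7" --twist '[0, 0, 0, 0, 0, 0, 0, 0]'

```text
time_s: 6.02
eef_pos: [0.4631, -0.1761, 0.0803]
eef_rot: [0.435, 3.111, -0.0]
contact_force: [-0.4, 1.6, 3.3]
finger_gap: -0.001
grip_force: 1.5
```

Emit:
play_rows --pt "0 0 -0.4" --pt "0 0 -0.8" --pt "0 0 -1.2" --pt "0 0 -1.4" --pt "0 0 -1.4" --pt "0 0 -1.4" --pt "0 0 -1.4" --twist '[0, 0, 0, 0, 0, 0, 0]'

```text
time_s: 6.6
eef_pos: [0.4631, -0.1761, 0.0664]
eef_rot: [0.435, 3.111, 0.0]
contact_force: [-1.5, 1.4, 2.0]
finger_gap: 0.0
grip_force: 1.4
```

Emit:
play_rows --pt "0 0 0.8" --pt "0 0 2" --pt "0 0 4" --pt "0 0 7" --pt "0 0 10" --pt "0 0 13" --pt "0 0 13" --pt "0 0 13" --twist '[0, 0, 0, 0, 0, 0, 0, 0]'

```text
time_s: 7.27
eef_pos: [0.4642, -0.1771, 0.1989]
eef_rot: [0.434, 3.107, -0.004]
contact_force: [0.2, -0.1, -0.5]
finger_gap: 0.002
grip_force: 0.0
```

Run:
```python
from h import *
print(robot.state()['eef_pos'])
s=snap('side')
cv2.imwrite('pics/p5.png',cv2.resize(s['img'][170:390,170:360],(518,600))[:,:,::-1])
```

```text
[ 0.46424888 -0.177061    0.19888217]
```

View pics/p5.png

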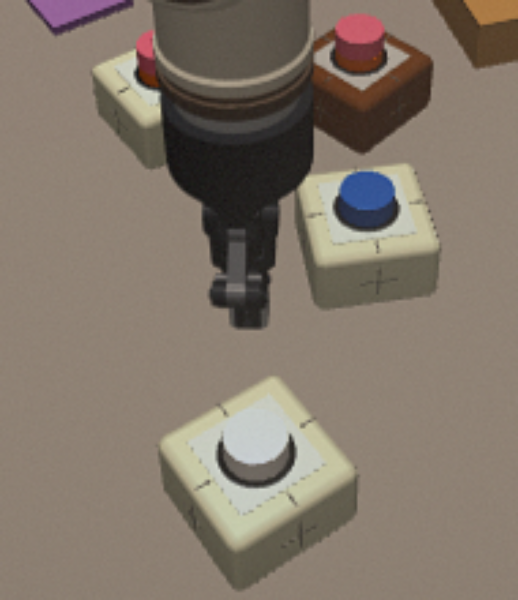

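White is latched in with no orange band (about (264,334)), blue is still in, pink is out, and the gripper is clear.

```bash
python3 -c "
from h import *
print(order.finish_job())"
```

```text
the job is handed in; nothing more can be done
None
```

The job is done and handed in at about 7.3 s: pink stands out, white is latched in, and blue was not pressed and is still in, all checked in the camera pictures.

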